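Tighten an optical flat's retaining ring with a two-pin face spanner

TASK

Take the two-pin face spanner from its wooden stand, lay its pins on the retaining ring of the optical flat's cell and feel, pressing only lightly and never knocking the ring, until both pins drop fully into the ring's two holes; then turn it clockwise (seen from above) until the ring bears on the glass and tighten it with about 0.4 newton metres, so that it is tight but the glass is not strained. Then, without slackening the ring, put the spanner back upright in its stand, pins in the slot, let go of it, and leave the other things on the bench where they are.

Things in the scene. Friction and masses are not known exactly. Their poses are not given: they have to be found in the camera images.
- spanner: Two-pin face spanner, 0.14 kg, upright in its stand: a dark steel crossbar 68 x 14 x 8 mm, flat underneath, two pins below it and a flat aluminium wing handle above it. Origin at the centre of the bar's underside; z up along the handle, x along the bar from pin to pin, y across. Half a turn about z gives the same spanner.
- spanner_grip (a point): Point to grip on the spanner's wing, 36 mm above the bar's underside. The wing is 12 mm thick (y) and 34 mm wide (x), its flats grooved; it reaches from 13 to 55 mm above the bar's underside. A thin neck joins it to the bar, whose top is 8 mm above the underside. Axes as the spanner's.
- spanner_face (a point): Centre of the flat underside of the spanner's bar, half-way between the pins; axes as the spanner's. The two round pins are 5 mm thick with ball ends, stand 27 mm either side (x) and end 7 mm below this point. With the spanner fully home in the ring, the bar lies on the ring and this point is at ring_face.
- cell: Fixed mounting cell of an optical flat: an aluminium drum 88 mm across with a knurled band, rim 38 mm above the bench, on a dark base plate 104 x 104 x 10 mm screwed down. Inside lies a round glass flat, held by the steel retaining ring in the mouth. Origin at the base's underside, z up, y along the line of two short dark marks on the rim.
- ring_face (a point): Centre of the retaining ring's top face, on its axis, 40 mm above the bench, 2 mm proud of the rim; axes as the cell's (it does not turn with the ring). The ring is 68 mm across, bore 40 mm, with two holes 6.5 mm wide, 8.5 mm deep, opposite each other 27 mm from the axis. Their angle is not measured: within 0.55 rad either way of the y axis.
- ring_thread (a joint): Turn of the ring on its thread, rad, clockwise positive: 0 where it bears on the glass, negative before (it starts 0.3 to 0.6 short of it). Turning it takes 0.12 N m until then (pins rubbing lightly, 3 N, do not turn it); there it stops. It stays where it is left, and does not sink as it turns.
- ring_windup (a joint): Elastic give of the ring, thread and glass, rad, clockwise: 0.25 rad for each N m on the ring, so 0.03 while it is being turned and 0.1 when it bears on the glass and is tightened with 0.4 N m. Springs back to 0 when let go.
- stand_top (a point): Centre of the top of the spanner's fixed wooden stand, a block 104 x 50 x 26 mm. In its top is a slot 65 mm long (x), 10.5 mm wide (y), 16 mm deep; the spanner stands with its pins in the slot and its bar's underside on the block, spanner_face at this point. z up.
- loupe: Bystander: green eye loupe, 39 mm across, 30 mm high; origin at its underside.
- white_cap: Bystander: white snap cap, 27 mm across, 11 mm high; origin at its underside.
- bulb_blower: Bystander: blue rubber bulb blower, 64 mm across, 104 mm high; origin at its underside.
- dust_brush: Bystander: flat dust brush, 165 mm long, lying; origin at its underside.
- engineer_square: Bystander: steel engineer's square, 78 x 98 x 15 mm, lying; origin at its underside.
- vial_1: Bystander: amber glass vial with black cap, 24 mm across, 54 mm high; origin at its underside.

How it is judged:
By the outcome, as a careful person would: the job done as asked, in the order asked, and still so for the second after the job is handed in, with the robot touching nothing.
It also fails if it takes over 72 s, if anything falls off the work surface, if the arm or the gripper's body presses on something with over 40 N, if the wrist force passes 120 N, or if a joint passes its speed limit or range.

ROBOT

A 7-joint arm with a two-finger parallel gripper is mounted at the origin on a cart in front of the work surface, level with it; the furniture and walls round the work are solid. World frame = base frame: x ahead of the robot, y to its left, z up, the work surface at z = 0. Lengths are in mm, angles in rad, forces in N, time in s.
With the tool pointing down it reaches from about 400 to 875 mm from the base axis. Payload 4.4 kg.
Tool frame: the origin (TCP) lies at the very end of the fingers, on their centre line; the grasp point (between the pads) lies 19 mm behind it; z points along the fingers, y is the line along which they close (so a half turn about z gives the same grasp; the last joint's range is limited). The gripper opens to 85 mm and grips with 20 to 120 N. Pads are 22 mm wide; open, the fingers measure 114 mm over their backs; the gripper's body (76 mm by 85 mm) begins 54 mm behind the grasp point. The pads swing forward as they close: fully open they stand 13 mm farther back than shut.
Start: joints at [-1.289, 0.628, 0.038, 1.517, -0.027, 0.996, -0.02], TCP at [221.517, 611.104, 231.313] pointing down, gripper open.
Joint ranges: [-3.06, 3.06], [-0.37, 2.12], [-1.25, 1.32], [0.18, 2.47], [-1.1, 4.24], [0.23, 1.98], [-2.94, 2.94]. Speed limits (rad/s): [2.57, 2.57, 3.14, 3.14, 3.14, 3.14, 3.14].

INTERFACE

Orientations are given as [roll, pitch, yaw] about the fixed x, y, z axes, in that order (R = Rz(yaw) Ry(pitch) Rx(roll)).
In Python, from cell import sensors, get_image, camera_params, order gives the robot as it stands.
- The arm moves only by the shell command python3 -m inch 'ROWS' [OPENING]. ROWS is JSON, a list that holds one entry, the list of rows, each a list of 4 numbers: the shift along the tool's x, y, z in cm, then the turn about the tool's z in degrees. A call has 1 to 8 rows; each row is the pose to reach, as a shift and turn from the pose commanded when the call began, along the tool's axes at that moment; what a row does not reach only later rows make up. A row lasts 1/12 s, in which the tool goes at most 41.7 mm and 7.16 degrees, less where a joint would pass 70% of its speed; a pose out of reach is approached as far as the arm can. A call with a gripper value outside its range is refused whole. OPENING is the finger opening in cm, from 0 to 8.54, set as the call begins (- or left out, the last holds). The fingers move at their own pace and stop on an object; the grip force is fixed at half the most. Time passes only in rows, so rows that repeat a pose let the fingers close. It gives the time, the measured TCP pose, the force, the opening and the grip force at its end, in the units of the state.
- sensors.read_state(): the state, without advancing time (a new reading comes with each control period).
- get_image(name): name is "scene" or "side" or "wrist"; returns the picture (400x640x3 uint8, blue, green, red); there is no depth.
- camera_params(name): a dict with "mtx" (3x3 intrinsics, pixels), "rvec" (rotation vector, rad) and "tvec" (3), from world to camera coordinates, as OpenCV has them. Camera axes: x right, y down, z forward; pixel columns grow to the right and rows downward; lengths in mm; the calibration is good to about 2 mm. The wrist camera is an equidistant fisheye: a pixel r from the principal point sees the ray r / f radians off the axis. A picture is of the moment at which its call begins: read the wrist's pose just before it. camera_params takes no time and is no camera call; for the wrist camera it gives the pose at the moment of the call.
- order.finish_job(): hands the job in; it is judged then, once.
The state is a dict: "clock": time; "qpos": joint angles; "qd": joint speeds; "tau": joint torques, N m; "eef_pos": TCP position; "tool_rot": TCP orientation; "force": force on the tool from outside, world axes, zero at the start; "torque": the same for the moment, N m; "width": finger opening in mm; "gripper_force": force on a finger pad.
Only numpy, scipy, OpenCV 4.12 (cv2) and the standard library are available. Lean on these libraries where they do the work, as an engineer would, in place of code of your own. Each camera call takes 0.05 s, during which the arm holds its last target. There are 200 camera calls.

## Working session

There is one attempt and no reset: what is moved stays moved. The work goes in short steps, Python scripts to look and compute and a shell command to move; the robot and the scene stay as the last step left them, time stands still between calls to the robot, and variables do not carry over. Pictures are saved under pics/ and viewed, at most 10 in all, crops included, and the job is handed in when it is done.

```bash
ls; mkdir -p pics; python3 - <<'E'
from cell import sensors,get_image,camera_params
import cv2,numpy as np
s=sensors.read_state();print({k:np.round(v,3).tolist() for k,v in s.items()})
a=get_image("scene");b=get_image("side");c=get_image("wrist")
for n,i in zip(("scene","side","wrist"),(a,b,c)): cv2.imwrite(f"pics/{n}0.png",i)
cv2.imwrite("pics/all0.png",cv2.resize(np.vstack([a,b]),(800,1000))[:600])
for n in("scene","side","wrist"):
  p=camera_params(n);print(n,{k:np.round(v,3).tolist() for k,v in p.items() if k in("mtx","rvec","tvec")}, [k for k in p])
E
```

```text
pics
{'clock': 0.0, 'qpos': [-1.289, 0.629, 0.038, 1.518, -0.027, 0.996, -0.02], 'qd': [0.001, -0.001, 0.0, -0.0, 0.001, -0.001, 0.001], 'tau': [-0.0, -56.34, 1.226, -19.345, 0.011, 0.01, 0.0], 'eef_pos': [221.261, 610.518, 230.406], 'tool_rot': [-3.14, -0.0, 2.794], 'force': [-1.281, -0.828, 0.337], 'torque': [0.021, -0.036, -0.006], 'gripper_force': 0.0, 'width': 85.815}
scene {'mtx': [[429.425, 0.0, 319.453], [0.0, 429.425, 199.326], [0.0, 0.0, 1.0]], 'rvec': [0.89, -2.194, 1.37], 'tvec': [387.639, 229.771, 738.67]} ['mtx', 'rvec', 'tvec']
side {'mtx': [[403.281, 0.0, 329.833], [0.0, 403.281, 200.405], [0.0, 0.0, 1.0]], 'rvec': [-0.015, 2.568, -1.774], 'tvec': [536.265, 77.741, 1111.932]} ['mtx', 'rvec', 'tvec']
wrist {'mtx': [[309.707, 0.0, 318.071], [0.0, 309.707, 201.588], [0.0, 0.0, 1.0]], 'rvec': [-2.337, -1.64, -0.274], 'tvec': [-649.339, -42.182, 380.561]} ['mtx', 'rvec', 'tvec']
```

View pics/scene0.png

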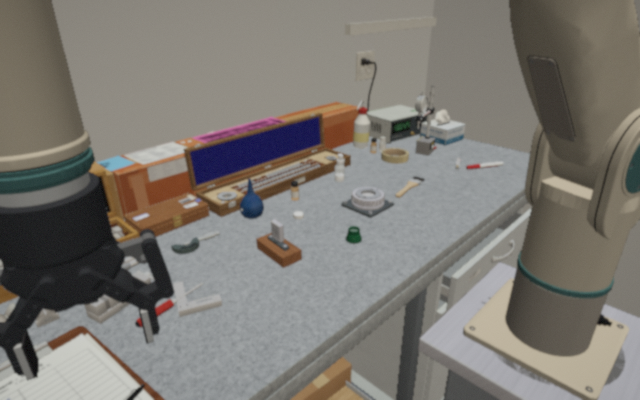

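View pics/side0.png

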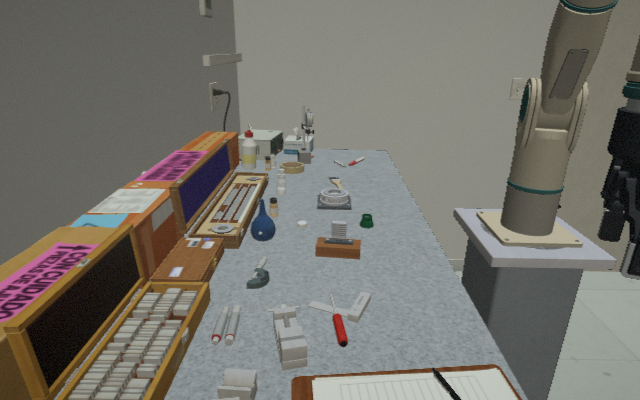

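The scene picture shows the stand with the spanner at (279,248) and the cell at (368,200). In the side picture they are at (339,247) and (334,199). I'll cast rays onto the bench from both.

```bash
cat > h.py <<'E'
from cell import sensors,get_image,camera_params
import cv2,numpy as np
from scipy.spatial.transform import Rotation as Ro
def state():
    s=sensors.read_state();return np.array(s['eef_pos']),Ro.from_euler('xyz',s['tool_rot']),s
def ray(name,uv,p=None):
    p=p or camera_params(name);R=cv2.Rodrigues(np.array(p['rvec'],float))[0];t=np.array(p['tvec'],float).ravel();K=np.array(p['mtx'])
    x=(np.array(uv,float)-K[:2,2])/K[0,0]
    if name=='wrist':
        r=np.linalg.norm(x)+1e-9;d=np.r_[x/r*np.sin(r),np.cos(r)]
    else: d=np.r_[x,1]
    return -R.T@t,R.T@d
def onz(name,uv,z,p=None):
    o,d=ray(name,uv,p);return o+d*(z-o[2])/d[2]
def proj(name,X,p=None):
    p=p or camera_params(name);R=cv2.Rodrigues(np.array(p['rvec'],float))[0];c=R@np.array(X,float)+np.array(p['tvec'],float).ravel();K=np.array(p['mtx'])
    if name=='wrist':
        th=np.arctan2(np.hypot(*c[:2]),c[2]);q=c[:2]/(np.hypot(*c[:2])+1e-9)*th
    else: q=c[:2]/c[2]
    return q*K[0,0]+K[:2,2]
def shift(target,yaw=None):
    """cm shift in tool axes to bring TCP to target, and deg turn about tool z to make tool x point to world yaw"""
    p,R,s=state();d=R.inv().apply(np.array(target)-p)/10
    x=R.as_matrix()[:,0];a=np.arctan2(x[1],x[0])
    t=None if yaw is None else -np.degrees((yaw-a+np.pi/2)%np.pi-np.pi/2)
    return np.round(d,2),None if t is None else round(t,1),round(np.degrees(a),2)
E
python3 - <<'E'
from h import *
for n,uv,z in (("scene",(279,250),26),("side",(339,242),26),("scene",(368,193),40),("side",(334,193),40),("scene",(354,238),15),("side",(367,221),15),("scene",(252,208),30),("scene",(298,215),5),("side",(263,228),30)):
    print(n,uv,onz(n,uv,z).round(0))
for n in("scene","side","wrist"): print(n,ray(n,(320,200))[0].round(0))
print(shift([500,0,250]))
E
```

```text
scene (279, 250) [497. 171.  26.]
side (339, 242) [516. 155.  26.]
scene (368, 193) [ 522. -167.   40.]
side (334, 193) [ 524. -148.   40.]
scene (354, 238) [424.   6.  15.]
side (367, 221) [435.   3.  15.]
scene (252, 208) [693.  93.  30.]
scene (298, 215) [615.   6.   5.]
side (263, 228) [704.  94.  30.]
scene [-118.  672.  532.]
side [ 551. 1010.  454.]
wrist [142. 640. 372.]
(array([-47.01, -47.91,  -1.87]), None, np.float64(160.07))
```

View pics/wrist0.png

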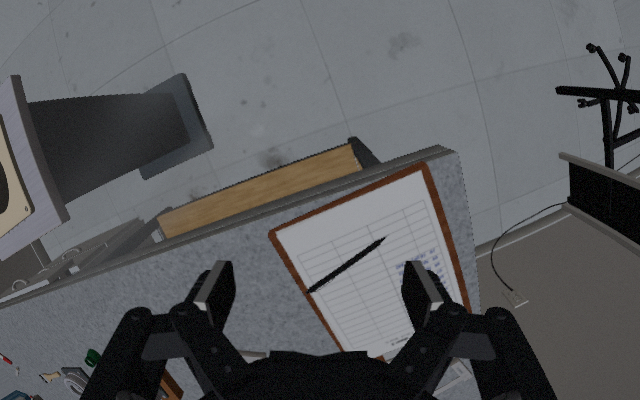

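The wrist camera sits about 85 mm along tool +x, looking down, with the fingers at the bottom of its picture. I'll move above the stand.

```bash
python3 -c "
from h import *
print(shift([545,165,230],0))"
```

```text
(array([-45.62, -30.86,   0.11]), np.float64(-19.9), np.float64(160.07))
```

```bash
python3 -m inch '[[[-3,-2,0,0],[-6,-4,0,0],[-9,-6,0,-4],[-12,-8,0,-8],[-15,-10,0,-12],[-18,-12,0,-16],[-21,-14,0,-20],[-24,-16,0,-20]]]' && python3 -c "
from h import *
print(shift([545,165,230],0))"
```

```text
clock: 0.82
eef_pos: [393.3, 377.2, 231.2]
tool_rot: [-3.141, -0.0, -3.137]
force: [1.0, -0.1, 0.6]
width: 85.1
gripper_force: 0.0
(array([-15.08, -21.29,   0.12]), np.float64(0.2), np.float64(-179.75))
```

```bash
python3 -m inch '[[[-2,-3,0,0],[-4,-6,0,0],[-6.5,-9,0,0],[-9,-12,0,0],[-11,-15,0,0],[-13,-18,0,0],[-15,-21,0,0],[-15,-21,0,0]]]' && python3 -c "
from h import *
for i in range(1):
  p,R,s=state();P=camera_params('wrist');im=get_image('wrist');cv2.imwrite('pics/w1.png',im);print(p)
import pickle;pickle.dump(P,open('w1.pkl','wb'))
print(ray('wrist',(320,200),P))"
```

```text
clock: 1.48
eef_pos: [547.3, 159.7, 231.1]
tool_rot: [-3.136, 0.003, 3.131]
force: [0.5, -1.0, -0.1]
width: 85.3
gripper_force: 0.0
[547.32803078 159.66474117 231.09269651]
(array([462.24533103, 161.6801057 , 372.61461401]), array([ 0.32486894, -0.00266479, -0.94575529]))
```

View pics/w1.png

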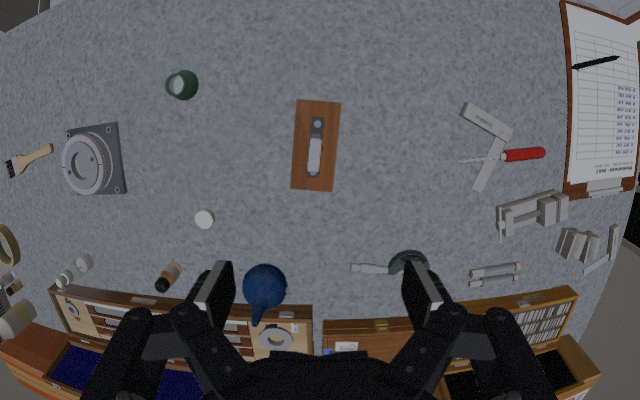

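The wrist picture shows the stand with corners near (298,99), (341,102), (335,192) and (290,189), with the spanner in it. The cell is at (90,160), the loupe at (182,84) and the cap at (204,218). Next I'll measure the stand and the cell.

```bash
python3 - <<'E'
from h import *
import pickle
P=pickle.load(open('w1.pkl','rb'));im=cv2.imread('pics/w1.png')
hsv=cv2.cvtColor(im,cv2.COLOR_BGR2HSV)
m=cv2.inRange(hsv,(3,90,50),(18,255,220));m[:,:270]=0;m[:,360:]=0;m[210:]=0
c=max(cv2.findContours(m,0,1)[0],key=cv2.contourArea)
W=np.array([onz('wrist',q,26,P)[:2] for q in c[:,0]],np.float32)
print('stand',cv2.minAreaRect(W))
# wing top & bar: grey pixels within the stand hull
h=np.zeros_like(m);cv2.fillConvexPoly(h,cv2.convexHull(c),255)
h=cv2.erode(h,np.ones((3,3)))
g=cv2.inRange(hsv,(0,0,120),(180,60,255))&h
c=max(cv2.findContours(g,0,1)[0],key=cv2.contourArea)
print('wing px',cv2.minAreaRect(c))
W=np.array([onz('wrist',q,81,P)[:2] for q in c[:,0]],np.float32);print('wing z81',cv2.minAreaRect(W))
# cell drum mouth estimate
print('cell ring',onz('wrist',(87,164),40,P))
E
python3 - <<'E'
import cv2
im=cv2.imread('pics/w1.png')
cv2.imwrite('pics/w1c.png',cv2.vconcat([cv2.resize(im[90:200,270:360],(450,550),interpolation=3)]) )
a=cv2.resize(im[90:200,280:350],(350,550),interpolation=3);b=cv2.resize(im[115:205,55:135],(450,506),interpolation=3)
b=cv2.copyMakeBorder(b,0,44,0,0,0);cv2.imwrite('pics/w1c.png',cv2.hconcat([a,b]))
E
```

```text
stand ((517.2901611328125, 155.0221405029297), (49.33319854736328, 103.53380584716797), 84.25137329101562)
wing px ((314.0660095214844, 156.07614135742188), (11.257034301757812, 36.05100631713867), 4.085616588592529)
wing z81 ((518.189208984375, 155.52244567871094), (10.721489906311035, 35.23849868774414), 85.00621795654297)
cell ring [ 521.93196606 -154.01864743   40.        ]
```

View pics/w1c.png

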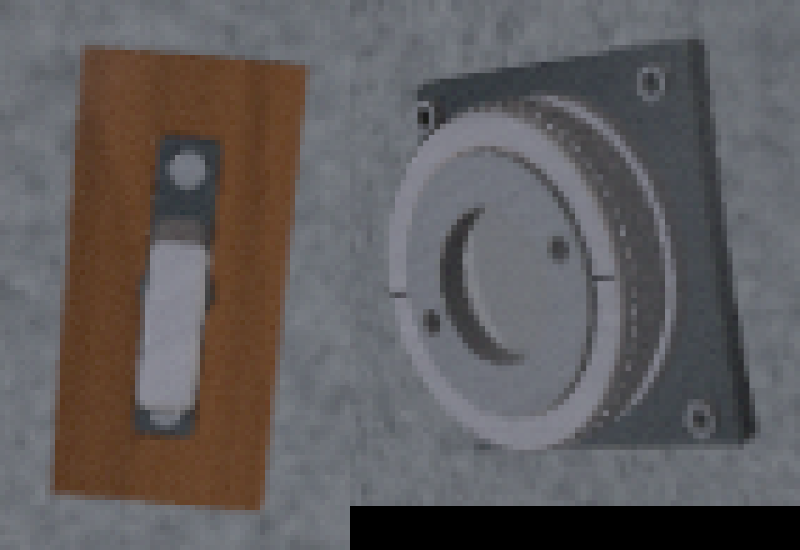

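The crop shows the holes clearly, at full-image pixels (92.3,158.9) and (69.6,172.2). The rim marks are at (63.9,167.4) and (100.2,164.4).

```bash
python3 - <<'E'
from h import *
import pickle
P=pickle.load(open('w1.pkl','rb'))
f=lambda uv,z:onz('wrist',uv,z,P)[:2]
a,b=f((92.3,158.9),40),f((69.6,172.2),40);print('holes',a,b,(a+b)/2,np.linalg.norm(a-b),np.degrees(np.arctan2(*(a-b)[::-1])))
a,b=f((100.2,164.4),38),f((63.9,167.4),38);print('marks',a,b,(a+b)/2,np.linalg.norm(a-b),np.degrees(np.arctan2(*(a-b)[::-1])))
print(state()[2]['qpos'])
print(shift([517.7,155.2,110],np.radians(-5.5)))
E
```

```text
holes [ 515.67257444 -141.96055677] [ 531.31841059 -194.14320517] [ 523.49549252 -168.05188097] 54.4777108856997 106.69021980698322
marks [ 524.45302113 -130.3161636 ] [ 523.93036837 -207.47058427] [ 524.19169475 -168.89337394] 77.15619090321827 89.61187785517525
[-0.3205326   0.51123032 -0.03368589  1.74807119  0.02497997  0.88284783
  1.19770258]
(array([ 2.74, -0.84, 12.1 ]), np.float64(5.1), np.float64(179.58))
```

```bash
python3 -m inch '[[[1,-0.4,0,2],[2,-0.8,2,5],[2.7,-0.85,5,5],[2.7,-0.85,8,5],[2.7,-0.85,10.5,5],[2.7,-0.85,12,5],[2.7,-0.85,12,5]]]' && python3 -c "
from h import *
print(shift([517.7,155.2,44],np.radians(-5.5)))"
```

```text
clock: 2.12
eef_pos: [512.7, 161.0, 108.2]
tool_rot: [-3.139, -0.007, 3.057]
force: [-1.3, 0.5, -0.3]
width: 85.3
gripper_force: 0.0
(array([-0.59, -0.52,  6.41]), np.float64(0.7), np.float64(175.17))
```

```bash
python3 -m inch '[[[0,0,0,0],[0,0,0,0],[0,0,0,0],[0,0,0,0]]]' && python3 -c "
from h import *
print(shift([517.7,155.2,44],np.radians(-5.5)))
im=get_image('wrist');p=camera_params('wrist')
print('wing px expected',proj('wrist',[518,155.4,81],p))
cv2.imwrite('pics/w2.png',im)
hsv=cv2.cvtColor(im,cv2.COLOR_BGR2HSV)
m=cv2.inRange(hsv,(3,90,50),(18,255,220));m[:,:200]=0;m[:,440:]=0;m[:150]=0
h=np.zeros_like(m);c=max(cv2.findContours(m,0,1)[0],key=cv2.contourArea);cv2.fillConvexPoly(h,cv2.convexHull(c),255)
print('stand bbox',cv2.boundingRect(c))
W=np.array([onz('wrist',q,26,p)[:2] for q in c[:,0]],np.float32);print('stand',cv2.minAreaRect(W))
g=cv2.inRange(hsv,(0,0,120),(180,60,255))&cv2.dilate(h,np.ones((25,25)))
g=cv2.inRange(hsv,(0,0,120),(180,60,255))&h
c=max(cv2.findContours(g,0,1)[0],key=cv2.contourArea)
W=np.array([onz('wrist',q,81,p)[:2] for q in c[:,0]],np.float32);print('wing z81',cv2.minAreaRect(W))
"
```

```text
clock: 2.45
eef_pos: [516.7, 161.0, 112.6]
tool_rot: [3.141, 0.002, 3.056]
force: [0.0, 0.1, -0.9]
width: 85.5
gripper_force: 0.0
(array([-0.14, -0.57,  6.86]), np.float64(0.6), np.float64(175.08))
wing px expected [309.02599673 241.95515179]
stand bbox (278, 150, 66, 117)
stand ((519.0149536132812, 154.82937622070312), (49.443580627441406, 99.24712371826172), 84.2376708984375)
wing z81 ((515.87109375, 155.64015197753906), (10.069902420043945, 31.9974308013916), 83.82481384277344)
```

View pics/w2.png

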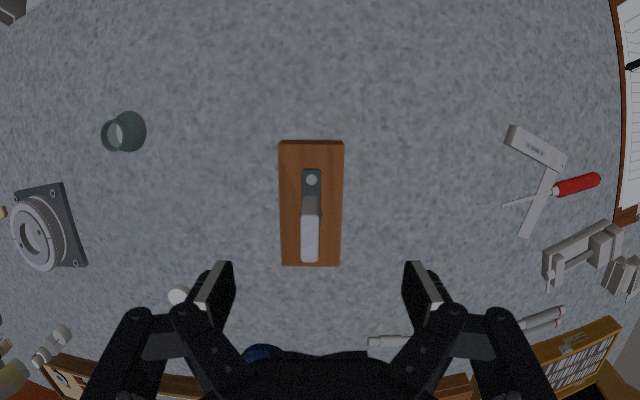

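The wrist picture shows the spanner at (311,215), midway in the stand. The fingers are slightly off in y, so I'll correct, descend and grip.

```bash
python3 -m inch '[[[-0.1,-0.6,0,0.6],[-0.1,-0.6,2,0.6],[-0.1,-0.6,4,0.6],[-0.1,-0.6,5.5,0.6],[-0.1,-0.6,6.4,0.6],[-0.1,-0.6,6.8,0.6],[-0.1,-0.6,6.8,0.6],[-0.1,-0.6,6.8,0.6]]]' 5 &&  python3 -m inch '[[[0,0,0,0],[0,0,0,0],[0,0,0,0],[0,0,0,0],[0,0,0,0],[0,0,0,0]]]' 3 && python3 -c "
from h import *
print(shift([517.7,155.2,44],np.radians(-5.8)))"
```

```text
clock: 3.17
eef_pos: [516.8, 154.4, 43.8]
tool_rot: [3.141, 0.001, 3.045]
force: [0.9, 0.3, 0.4]
width: 50.1
gripper_force: 0.0
clock: 3.67
eef_pos: [516.4, 154.5, 43.4]
tool_rot: [3.141, 0.0, 3.045]
force: [-0.0, -0.2, 0.3]
width: 29.9
gripper_force: 0.0
(array([-0.12,  0.08, -0.06]), np.float64(0.3), np.float64(174.48))
```

Well aligned. I'll close the fingers.

```bash
python3 -m inch '[[[0,0,0,0],[0,0,0,0],[0,0,0,0],[0,0,0,0],[0,0,0,0],[0,0,0,0],[0,0,0,0],[0,0,0,0]]]' 0.8 && python3 -m inch '[[[0,0,-0.3,0],[0,0,-0.8,0],[0,0,-1.5,0],[0,0,-2.5,0],[0,0,-4,0],[0,0,-6,0],[0,0,-6,0],[0,0,-6,0]]]'
```

```text
clock: 4.33
eef_pos: [516.4, 154.6, 43.4]
tool_rot: [3.141, 0.0, 3.045]
force: [-0.1, 0.1, 3.0]
width: 11.2
gripper_force: 59.0
clock: 5.0
eef_pos: [517.3, 154.7, 104.8]
tool_rot: [3.14, 0.003, 3.045]
force: [0.1, -0.6, -1.8]
width: 11.1
gripper_force: 58.6
```

Gripped and lifted. Next, carry it to a look-out pose beside the ring.

```bash
python3 -m inch '[[[0,-2,-2,3],[0,-5,-2,9],[0,-8,-2,15],[0,-11.5,-2,21],[0,-15,-2,27],[0,-18.5,-2,33],[0,-22,-2,39],[0,-25,-2,45]]]' && python3 -m inch '[[[0,0,0,0],[0,0,0,0]]]' && python3 -c "
from h import *
print(shift([541,-225,125],np.radians(106.7)))"
```

```text
clock: 5.67
eef_pos: [491.0, -96.9, 122.8]
tool_rot: [-3.14, -0.0, 2.253]
force: [0.9, -0.6, -1.8]
width: 11.2
gripper_force: 58.8
clock: 5.83
eef_pos: [491.3, -96.5, 122.8]
tool_rot: [-3.14, -0.0, 2.256]
force: [-0.1, 1.6, -2.2]
width: 11.3
gripper_force: 58.9
(array([-13.1 ,  -4.28,  -0.22]), np.float64(22.5), np.float64(129.24))
```

```bash
python3 -m inch '[[[-2,-1,0,4],[-5,-2,0,9],[-8,-3,0,14],[-11,-4,0,19],[-13,-4.3,0,22.5],[-13,-4.3,0,22.5],[-13,-4.3,0,22.5],[-13,-4.3,0,22.5]]]' && python3 -c "
from h import *
import pickle
p,R,s=state();P=camera_params('wrist');im=get_image('wrist');print(p,s['tool_rot']);pickle.dump((p,R.as_matrix(),P),open('w3.pkl','wb'))
cv2.imwrite('pics/w3.png',im)
for X in ([524,-168,40],):print(proj('wrist',X,P))
cv2.imwrite('pics/w3c.png',cv2.resize(im[100:400,160:480],(800,750),interpolation=3)[:600])
"
```

```text
clock: 6.5
eef_pos: [541.2, -219.3, 122.4]
tool_rot: [-3.14, -0.003, 1.87]
force: [-0.5, 0.4, -2.6]
width: 11.0
gripper_force: 58.8
[ 541.24924164 -219.32590055  122.42890215] [-3.14036294e+00 -3.06606680e-03  1.87049972e+00]
[316.68400532 140.67288354]
```

View pics/w3c.png

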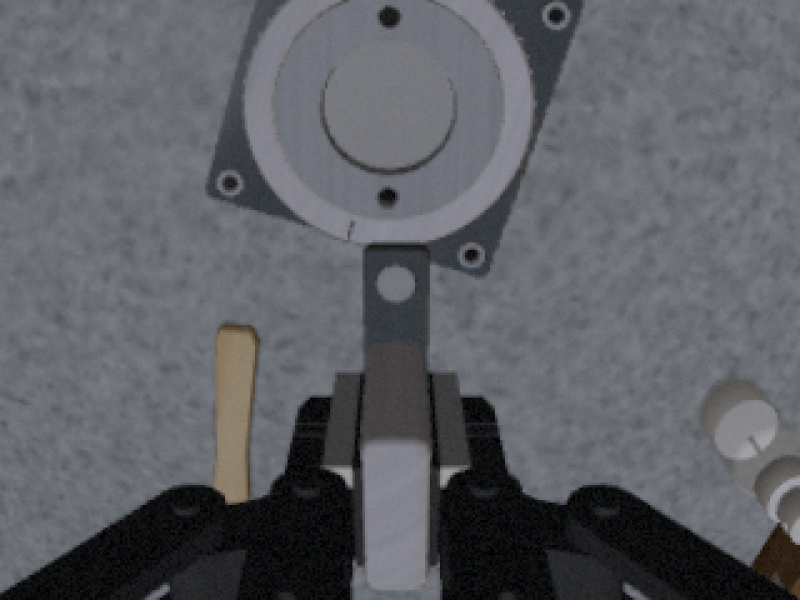

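The crop shows the ring holes at crop (388,16) and (388,197), and the near rivet on the spanner bar at (396,284). The bar lies along tool x. Next, compute positions.

```bash
python3 - <<'E'
from h import *
import pickle
p,R,P=pickle.load(open('w3.pkl','rb'));f=lambda c,z:onz('wrist',(160+c[0]/2.5,100+c[1]/2.5),z,P)
a,b=f((388,16),40),f((388,197),40)
c=(a+b)/2;d=a-b;print('ring',c,np.linalg.norm(d),np.degrees(np.arctan2(d[1],d[0])))
riv=f((396,284),p[2]-17.4+8);print('rivet tool',R.T@(riv-p))
e1,e2=f((366,300),p[2]-9.4),f((429,300),p[2]-9.4);print('edges tool',R.T@(e1-p),R.T@(e2-p))
e=f((396,244),p[2]-9.4);print('bar end tool',R.T@(e-p))
print(state()[2]['qpos'])
for z in (80,):print(shift([c[0],c[1],z],np.arctan2(d[1],d[0])))
E
```

```text
ring [ 523.50891168 -170.10465145   40.        ] 53.768931613220616 107.08706548812911
rivet tool [25.67708569 -0.05757302  9.47885006]
edges tool [22.04118964 -6.3966663   9.4754974 ] [22.04965919  6.92205523  9.45914512]
bar end tool [34.50031171 -0.06409794  9.50591079]
[ 0.17644217  0.68880128  0.25610762  1.80892933 -0.26166912  0.67956212
  0.88156305]
(array([ 5.21, -0.24,  4.28]), np.float64(0.1), np.float64(107.18))
```

```bash
python3 -m inch '[[[2,-0.1,0,0],[4,-0.2,0,0],[5.3,-0.24,0,0],[5.3,-0.24,1.5,0],[5.3,-0.24,3,0],[5.3,-0.24,4,0],[5.3,-0.24,4.6,0],[5.3,-0.24,4.6,0]]]' && python3 -m inch '[[[0,0,0,0],[0,0,0,0],[0,0,0,0],[0,0,0,0]]]' && python3 -c "
from h import *
import pickle
for i in range(3):
  p,R,s=state();P=camera_params('wrist');im=get_image('wrist');print(p,s['tool_rot'],s['force'],s['torque']);
pickle.dump((p,R.as_matrix(),P),open('w4.pkl','wb'))
print(shift([523.5-.2,-170.1+.7,65],np.radians(107.1)))
cv2.imwrite('pics/w4.png',im);cv2.imwrite('pics/w4c.png',cv2.resize(im[150:350,240:400],(800,1000),interpolation=3)[:600])
"
```

```text
clock: 7.22
eef_pos: [523.1, -171.3, 76.1]
tool_rot: [-3.14, -0.002, 1.868]
force: [-0.2, -0.1, -1.2]
width: 11.2
gripper_force: 58.9
clock: 7.55
eef_pos: [524.4, -172.3, 77.9]
tool_rot: [3.141, 0.001, 1.867]
force: [-0.7, 0.8, -1.7]
width: 11.0
gripper_force: 58.9
[ 524.35786973 -172.28859042   77.86589568] [3.14066592e+00 6.01023366e-04 1.86685717e+00] [-0.74850623  0.77934978 -1.71421024] [ 0.00103571  0.04653134 -0.02348347]
[ 524.30661862 -172.2395618    77.7763042 ] [3.14076916e+00 5.05844737e-04 1.86688148e+00] [ 0.07696567 -0.4959036  -2.16525709] [ 0.01033653  0.0015591  -0.02635061]
[ 524.1978071  -172.19624181   77.71133523] [3.14094740e+00 3.90822050e-04 1.86693183e+00] [-0.22372424  1.16205272 -1.35281599] [0.03055563 0.0207151  0.02271595]
(array([ 0.29, -0.  ,  1.26]), np.float64(-0.1), np.float64(106.97))
```

View pics/w4c.png

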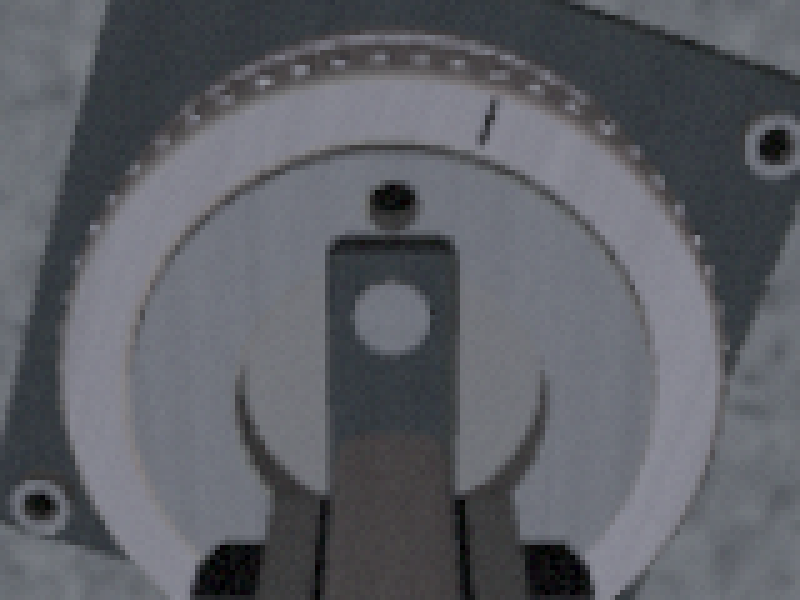

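The picture shows the near hole at crop (394,204) with the bar (edges 328–458) and rivet (392,318) in line. Next I'll compute the axial offset.

```bash
python3 - <<'E'
from h import *
import pickle
p,R,P=pickle.load(open('w4.pkl','rb'));f=lambda c,z:onz('wrist',(240+c[0]/5,150+c[1]/5),z,P)
T=lambda c,z:(R.T@(f(c,z)-p)).round(2)
print('hole',T((394,203),40),'rivet',T((392,318),p[2]-9.4),'end',T((393,236),p[2]-9.4),'edges',T((328,270),p[2]-9.4),T((458,270),p[2]-9.4))
# rim circle left/right at z 38: outer edges
print('rim',T((60,390),38),T((725,390),38),'ring edges z40',T((132,375),40),T((655,375),40),'ring top',T((393,148),40))
E
```

```text
hole [29.67  0.21 37.7 ] rivet [25.75 -0.07  9.39] end [3.48e+01 3.00e-02 9.39e+00] edges [31.09 -6.7   9.38] [31.09  6.77  9.39]
rim [  3.74 -43.2   39.68] [ 3.73 43.36 39.74] ring edges z40 [  6.84 -33.13  37.69] [ 6.83 33.51 37.73] ring top [36.57  0.08 37.7 ]
```

```bash
python3 -m inch '[[[0.2,0.01,0,0],[0.37,0.02,0,0],[0.37,0.02,0.4,0],[0.37,0.02,0.8,0],[0.37,0.02,1.05,0],[0.37,0.02,1.05,0],[0.37,0.02,1.05,0],[0.37,0.02,1.05,0]]]' && python3 -m inch '[[[0,0,0.05,0],[0,0,0.1,0],[0,0,0.1,0],[0,0,0.1,0]]]'  && python3 -m inch '[[[0,0,0.03,0],[0,0,0.06,0],[0,0,0.06,0],[0,0,0.06,0]]]'
```

```text
clock: 8.37
eef_pos: [523.0, -168.6, 66.7]
tool_rot: [-3.141, -0.0, 1.867]
force: [-0.1, -0.7, -2.3]
width: 11.3
gripper_force: 58.9
clock: 8.7
eef_pos: [523.1, -168.5, 65.8]
tool_rot: [3.142, -0.0, 1.867]
force: [0.9, -0.0, -1.7]
width: 11.1
gripper_force: 58.9
clock: 9.03
eef_pos: [523.1, -168.4, 65.2]
tool_rot: [-3.142, -0.0, 1.867]
force: [0.3, -0.5, -1.8]
width: 11.4
gripper_force: 58.9
```

```bash
for i in 1 2 3; do echo; done; python3 -m inch '[[[0,0,0.03,0],[0,0,0.06,0],[0,0,0.06,0],[0,0,0.06,0]]]' | egrep 'eef|force:'; python3 -m inch '[[[0,0,0.03,0],[0,0,0.06,0],[0,0,0.06,0],[0,0,0.06,0]]]'| egrep 'eef|force:'; python3 -m inch '[[[0,0,0.03,0],[0,0,0.05,0],[0,0,0.05,0],[0,0,0.05,0]]]'| egrep 'eef|force:'
```

```text
eef_pos: [523.0, -168.5, 64.6]
force: [-1.0, 0.3, -2.0]
gripper_force: 58.9
eef_pos: [523.0, -168.4, 64.0]
force: [0.3, 0.3, -1.4]
gripper_force: 58.9
eef_pos: [523.0, -168.4, 63.5]
force: [-0.4, -0.4, -1.6]
gripper_force: 58.9
```

```bash
python3 -m inch '[[[0,0,0.03,0],[0,0,0.06,0],[0,0,0.06,0],[0,0,0.06,0]]]' | egrep 'eef|force:'; python3 -m inch '[[[0,0,0.03,0],[0,0,0.06,0],[0,0,0.06,0],[0,0,0.06,0]]]'| egrep 'eef|force:'
```

```text
eef_pos: [523.0, -168.5, 62.9]
force: [-0.2, 0.3, -1.2]
gripper_force: 58.9
eef_pos: [523.1, -168.5, 62.3]
force: [0.2, 0.4, -2.8]
gripper_force: 58.9
```

```bash
python3 -m inch '[[[0,0,0.04,0],[0,0,0.08,0],[0,0,0.08,0],[0,0,0.08,0]]]' | egrep 'eef|force:'; python3 -m inch '[[[0,0,0.04,0],[0,0,0.08,0],[0,0,0.08,0],[0,0,0.08,0]]]'| egrep 'eef|force:';python3 -c "
from h import *
print(state()[2]['torque'])"
```

```text
eef_pos: [523.1, -168.5, 61.5]
force: [-0.6, 0.7, -1.5]
gripper_force: 58.9
eef_pos: [523.1, -168.5, 60.6]
force: [0.5, -0.4, -1.5]
gripper_force: 58.9
[-0.06425598 -0.05136895 -0.01226293]
```

Both pins are inside without contact, about 4 mm deep. Continue to seat.

```bash
python3 -m inch '[[[0,0,0.05,0],[0,0,0.1,0],[0,0,0.15,0],[0,0,0.15,0],[0,0,0.15,0]]]' | egrep 'eef|force:'; python3 -m inch '[[[0,0,0.03,0],[0,0,0.06,0],[0,0,0.1,0],[0,0,0.1,0]]]'| egrep 'eef|force:';python3 -m inch '[[[0,0,0.03,0],[0,0,0.06,0],[0,0,0.06,0],[0,0,0.06,0]]]'| egrep 'eef|force:';python3 -c "
from h import *
for i in range(3): get_image('wrist');print(state()[2]['torque'])"
```

```text
eef_pos: [523.1, -168.5, 59.2]
force: [1.5, -0.4, -1.6]
gripper_force: 58.9
eef_pos: [523.1, -168.5, 58.1]
force: [-0.2, -0.2, -3.1]
gripper_force: 58.9
eef_pos: [523.0, -168.5, 57.6]
force: [0.1, -0.1, -2.3]
gripper_force: 58.9
[ 0.01863217 -0.01256952  0.00087411]
[-0.05573263 -0.01199002 -0.04492464]
[-0.01426311  0.00850482 -0.00668236]
```

```bash
python3 -m inch '[[[0,0,0.02,0],[0,0,0.03,0],[0,0,0.03,0],[0,0,0.03,0]]]'| egrep 'eef|force:';python3 -m inch '[[[0,0,0.02,0],[0,0,0.03,0],[0,0,0.03,0],[0,0,0.03,0]]]'| egrep 'eef|force:'
```

```text
eef_pos: [523.1, -168.5, 57.4]
force: [-0.5, -0.8, -0.6]
gripper_force: 59.0
eef_pos: [523.1, -168.5, 57.3]
force: [-1.1, 0.0, 3.7]
gripper_force: 59.6
```

Fully seated, with contact at z = 57.4. Ease the pressure slightly and begin turning clockwise.

```bash
cat > tq.py <<'E'
from h import *
t=[];f=[]
for i in range(5):
    s=state()[2];t.append(s['torque']);f.append(s['force']);get_image('side')
p,R,s=state();print('F',np.mean(f,0).round(1),'T',np.mean(t,0).round(3),'yaw',round(np.degrees(s['tool_rot'][2]),2),p.round(1))
E
python3 -m inch '[[[0,0,-0.02,0],[0,0,-0.02,0]]]'|grep force; python3 tq.py; python3 -m inch '[[[0,0,0,1],[0,0,0,2],[0,0,0,3],[0,0,0,4],[0,0,0,5],[0,0,0,6],[0,0,0,7],[0,0,0,8]]]'|grep force;python3 tq.py
```

```text
force: [-1.7, -0.7, 2.9]
gripper_force: 59.5
F [-0.9  0.1  3.1] T [0.068 0.176 0.007] yaw 106.97 [ 523.1 -168.5   57.3]
force: [0.4, 0.7, 3.0]
gripper_force: 59.7
F [0.7 0.5 3.8] T [ 0.089 -0.118  0.121] yaw 98.98 [ 523.4 -168.5   57.3]
```

```bash
python3 -m inch '[[[0,0,0,1],[0,0,0,2],[0,0,0,3],[0,0,0,4],[0,0,0,5],[0,0,0,6],[0,0,0,7],[0,0,0,8]]]'|grep force;python3 tq.py;python3 -m inch '[[[0,0,0,0.5],[0,0,0,1],[0,0,0,1.5],[0,0,0,2],[0,0,0,2]]]'|egrep force;python3 -m inch '[[[0,0,0,0.5],[0,0,0,1],[0,0,0,1.5],[0,0,0,2],[0,0,0,2]]]'|egrep force;python3 tq.py
```

```text
force: [2.0, 0.9, 3.4]
gripper_force: 59.6
F [2.6 0.4 3.4] T [ 0.093 -0.692  0.114] yaw 90.98 [ 523.5 -168.5   57.3]
force: [3.3, 1.3, 3.8]
gripper_force: 59.6
force: [4.9, 0.6, 1.9]
gripper_force: 59.6
F [5.1 0.6 2.6] T [ 0.116 -1.228  0.116] yaw 86.97 [ 523.5 -168.5   57.3]
```

```bash
python3 -m inch '[[[0,0.02,0,0],[0,0.04,0,0],[0,0.04,0,0.5],[0,0.04,0,1],[0,0.04,0,1.5],[0,0.04,0,2],[0,0.04,0,2]]]'|egrep force;python3 tq.py;python3 -m inch '[[[0,0,0,0.5],[0,0,0,1],[0,0,0,1.5],[0,0,0,2],[0,0,0,2]]]'|egrep force;python3 tq.py
```

```text
force: [5.6, -0.7, 3.4]
gripper_force: 59.6
F [4.9 0.2 4.2] T [ 0.124 -1.174  0.135] yaw 84.97 [ 523.6 -168.5   57.2]
force: [4.1, -0.4, 4.5]
gripper_force: 59.7
F [4.9 0.2 4.9] T [ 0.095 -1.226  0.142] yaw 82.94 [ 523.6 -168.5   57.2]
```

```bash
python3 -m inch '[[[0,0.03,-0.01,0],[0,0.06,-0.01,0],[0,0.06,-0.01,0.5],[0,0.06,-0.01,1],[0,0.06,-0.01,1]]]'|egrep force;python3 tq.py;python3 -m inch '[[[0,0,0,0.5],[0,0,0,1],[0,0,0,1]]]'|egrep force;python3 tq.py
```

```text
force: [3.8, 0.0, 4.9]
gripper_force: 59.9
F [3.5 0.3 4.7] T [ 0.128 -0.929  0.148] yaw 81.96 [ 523.8 -168.5   57.2]
force: [3.1, 0.4, 4.6]
gripper_force: 60.0
F [3.1 0.3 4.9] T [ 0.078 -0.83   0.127] yaw 80.94 [ 523.8 -168.5   57.3]
```

Still running free at about 0.13 N m. Continue in 1° steps.

```bash
python3 -m inch '[[[0,0.03,-0.01,0.5],[0,0.04,-0.02,1],[0,0.04,-0.02,1]]]'|egrep ' force';python3 tq.py;python3 -m inch '[[[0,0,0,0.5],[0,0,0,1],[0,0,0,1]]]'|egrep ' force';python3 tq.py;python3 -m inch '[[[0,0,0,0.5],[0,0,0,1],[0,0,0,1]]]'|egrep ' force';python3 tq.py
```

```text
F [2.8 0.3 3.1] T [ 0.054 -0.616  0.199] yaw 79.97 [ 524.  -168.5   57.3]
F [ 1.7 -0.1  1.8] T [-0.02  -0.383  0.225] yaw 78.97 [ 524.  -168.6   57.3]
F [ 0.8 -0.3  0.8] T [-0.07  -0.209  0.265] yaw 77.97 [ 524.1 -168.6   57.3]
```

```bash
python3 -m inch '[[[0,0,0,0.5],[0,0,0,1],[0,0,0,1]]]'|egrep ' force';python3 tq.py;python3 tq.py
```

```text
F [ 0.2 -0.4 -0.5] T [-0.095 -0.108  0.328] yaw 76.97 [ 524.2 -168.6   57.4]
F [-0.1 -0.6 -1.8] T [-0.136 -0.01   0.322] yaw 76.97 [ 524.2 -168.6   57.4]
```

```bash
python3 -m inch '[[[0,0,0.01,0.3],[0,0,0.01,0.7],[0,0,0.01,1.1],[0,0,0.01,1.1]]]'|egrep ' force';python3 tq.py;python3 tq.py
```

```text
F [-0.6 -0.3 -0.8] T [-0.137  0.145  0.385] yaw 75.87 [ 524.3 -168.6   57.4]
F [-1.2 -0.4 -0.8] T [-0.135  0.206  0.386] yaw 75.87 [ 524.3 -168.6   57.4]
```

```bash
python3 -m inch '[[[0,0,0,0.2],[0,0,0,0.25],[0,0,0,0.25]]]'|egrep ' force';python3 tq.py;python3 tq.py; python3 -m inch '[[[0,0,0,-0.7],[0,0,0,-1.4],[0,0,0,-2.1],[0,0,0,-2.8],[0,0,0,-3.5],[0,0,0,-4],[0,0,0,-4]]]'|egrep ' force';python3 tq.py; python3 -m inch '[[[0,0,0,-0.5],[0,0,0,-1],[0,0,0,-1.5],[0,0,0,-1.5]]]'|egrep ' force';python3 tq.py
```

```text
F [-0.9 -1.  -0.8] T [-0.151  0.274  0.394] yaw 75.62 [ 524.3 -168.6   57.4]
F [-1.5 -0.7 -0.6] T [-0.143  0.323  0.429] yaw 75.62 [ 524.3 -168.6   57.4]
F [-2.1 -0.3 -0.3] T [-0.083  0.534  0.132] yaw 79.61 [ 524.3 -168.6   57.4]
F [-2.6 -0.2 -0.4] T [-0.072  0.634  0.079] yaw 81.11 [ 524.3 -168.6   57.4]
```

```bash
python3 -m inch '[[[0,-0.02,0,-0.5],[0,-0.02,0,-1],[0,-0.02,0,-1.5],[0,-0.02,0,-2],[0,-0.02,0,-2]]]'|egrep ' force';python3 tq.py
```

```text
F [-0.8 -0.5 -2. ] T [-0.145  0.212  0.035] yaw 83.12 [ 524.6 -168.7   57.4]
```

```bash
python3 -m inch '[[[0,0,0,-0.5],[0,0,0,-0.9],[0,0,0,-0.9]]]'|egrep ' force';python3 tq.py; python3 -m inch '[[[0,0,-0.05,0],[0,0,-0.1,0],[0,0,-0.15,0],[0,0,-0.2,0],[0,0,-0.25,0],[0,0,-0.3,0],[0,0,-0.3,0]]]'|egrep ' force';python3 tq.py
```

```text
F [-0.5 -0.9 -1.5] T [-0.116  0.044 -0.02 ] yaw 84.02 [ 524.5 -168.5   57.4]
F [ 0.   0.2 -2.3] T [-0.008  0.001  0.017] yaw 84.03 [ 524.3 -168.5   60.4]
```

Free with no side load. Lift out.

```bash
python3 -m inch '[[[0,0,-0.1,0],[0,0,-0.25,0],[0,0,-0.4,0],[0,0,-0.6,0],[0,0,-1,0],[0,0,-2.5,0],[0,0,-4.5,0],[0,0,-5.5,0]]]' ; python3 -m inch '[[[0,0,0,0],[0,0,0,0]]]' | grep eef; python3 -c "
from h import *
im=get_image('wrist');cv2.imwrite('pics/w5.png',im)
print(shift([516.4,154.6,112],np.radians(-5.5)))"
```

```text
clock: 27.18
eef_pos: [525.0, -169.1, 117.3]
tool_rot: [3.14, 0.001, 1.466]
force: [-0.3, -0.4, -1.3]
width: 11.0
gripper_force: 58.9
eef_pos: [524.6, -168.5, 115.8]
(array([32.03, -4.11,  0.32]), np.float64(89.5), np.float64(84.04))
```

```bash
python3 -m inch '[[[2,-0.3,0,-5],[5,-0.6,0,-11],[8,-1,0,-17],[11,-1.4,0,-23],[14,-1.8,0,-29],[17,-2.2,0,-35],[20,-2.6,0,-41],[23,-3,0,-47]]]' |grep eef; python3 -m inch '[[[0,0,0,0],[0,0,0,0],[0,0,0,0]]]' | grep eef; python3 -c "
from h import *
print(shift([516.4,154.6,112],np.radians(-5.5)))"
```

```text
eef_pos: [517.3, 64.7, 114.3]
eef_pos: [517.7, 62.8, 114.6]
(array([7.02, 5.92, 0.25]), np.float64(-43.5), np.float64(130.98))
```

```bash
python3 -m inch '[[[1,0.8,0,-6],[2,1.7,0,-12],[3,2.6,0,-18],[4,3.4,0,-24],[5,4.2,0,-30],[6,5.1,0,-36],[7,5.9,0,-42],[7,5.9,0,-43.5]]]' |grep eef; python3 -m inch '[[[0,0,0,0],[0,0,0,0],[0,0,0,0]]]' | grep eef; python3 -c "
from h import *
im=get_image('wrist');cv2.imwrite('pics/w6.png',im);p=camera_params('wrist')
hsv=cv2.cvtColor(im,cv2.COLOR_BGR2HSV)
m=cv2.inRange(hsv,(3,90,50),(18,255,220));m[:,:200]=0;m[:,440:]=0;m[:120]=0;m[300:]=0
c=max(cv2.findContours(m,0,1)[0],key=cv2.contourArea);print(cv2.boundingRect(c))
W=np.array([onz('wrist',q,26,p)[:2] for q in c[:,0]],np.float32);print('stand',cv2.minAreaRect(W))
print(shift([516.4,154.6,52],np.radians(-5.5)))
cv2.imwrite('pics/w6c.png',cv2.resize(im[100:300,220:420],(600,600),interpolation=3))"
```

```text
eef_pos: [517.0, 156.3, 115.0]
eef_pos: [517.0, 152.7, 115.2]
(289, 139, 65, 120)
stand ((513.2257690429688, 155.95565795898438), (49.386810302734375, 100.71199035644531), 84.40084838867188)
(array([0.08, 0.15, 6.33]), np.float64(-0.2), np.float64(174.31))
```

View pics/w6c.png

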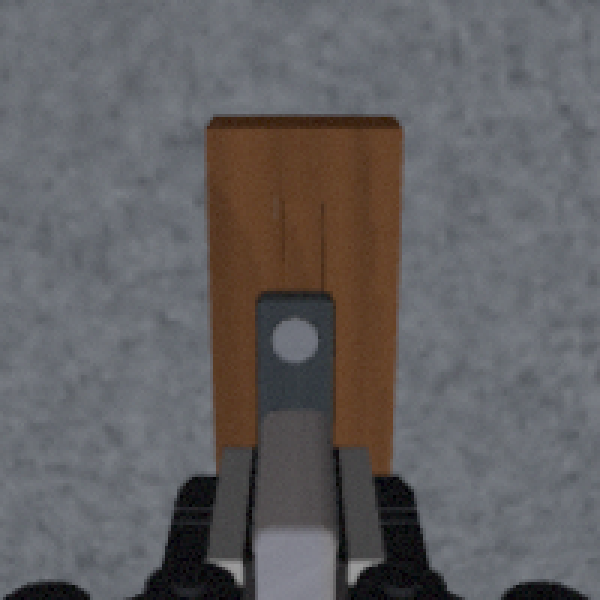

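The picture shows the slot (edges at crop x = 284 and 324) slightly right of the bar's centre at 295, which matches the +1.5 mm correction. Lower it.

```bash
python3 -m inch '[[[0.08,0.15,1,-0.2],[0.08,0.15,2.5,-0.2],[0.08,0.15,4,-0.2],[0.08,0.15,5.2,-0.2],[0.08,0.15,5.9,-0.2],[0.08,0.15,6.1,-0.2],[0.08,0.15,6.1,-0.2],[0.08,0.15,6.1,-0.2]]]' |egrep 'eef| *force'; python3 -m inch '[[[0,0,0,0],[0,0,0,0],[0,0,0,0],[0,0,0,0]]]'|egrep 'eef| *force'; python3 -c "
from h import *
print(shift([516.4,154.6,43.4],np.radians(-5.5)))"
```

```text
eef_pos: [516.6, 156.4, 54.6]
force: [-0.6, 0.0, -1.4]
gripper_force: 58.9
eef_pos: [516.6, 156.4, 54.8]
force: [0.4, -0.1, -2.1]
gripper_force: 58.9
(array([ 0.  , -0.19,  1.14]), np.float64(0.2), np.float64(174.71))
```

```bash
python3 -m inch '[[[0,-0.18,0,0.2],[0,-0.18,0.2,0.2],[0,-0.18,0.4,0.2],[0,-0.18,0.6,0.2],[0,-0.18,0.6,0.2],[0,-0.18,0.6,0.2]]]' |egrep 'eef| *force'; python3 -m inch '[[[0,0,0.15,0],[0,0,0.3,0],[0,0,0.4,0],[0,0,0.45,0],[0,0,0.45,0],[0,0,0.45,0]]]'|egrep 'eef| *force'
```

```text
eef_pos: [515.9, 154.6, 48.1]
force: [-1.0, 0.1, -2.2]
gripper_force: 58.9
eef_pos: [516.1, 154.6, 43.9]
force: [0.5, 1.2, -0.6]
gripper_force: 58.9
```

```bash
python3 -m inch '[[[0,0,0.03,0],[0,0,0.05,0],[0,0,0.05,0],[0,0,0.05,0]]]'|egrep 'eef| *force';python3 -m inch '[[[0,0,0.02,0],[0,0,0.02,0],[0,0,0.02,0]]]'|egrep 'eef| *force'
```

```text
eef_pos: [516.1, 154.6, 43.4]
force: [-0.1, 0.1, -1.1]
gripper_force: 58.9
eef_pos: [516.2, 154.6, 43.4]
force: [-0.9, 0.1, 1.3]
gripper_force: 59.3
```

Seated on the block. Release, then withdraw upward.

```bash
python3 -m inch '[[[0,0,0,0],[0,0,0,0],[0,0,0,0],[0,0,0,0],[0,0,0,0],[0,0,0,0]]]' 5|egrep 'eef| *force|wid'; python3 -m inch '[[[0,0,-0.5,0],[0,0,-2,0],[0,0,-4,0],[0,0,-7,0],[0,0,-10,0],[0,0,-13,0],[0,0,-16,0],[0,0,-17,0]]]'|egrep 'eef| *force|wid';python3 -m inch '[[[0,0,0,0],[0,0,0,0],[0,0,0,0],[0,0,0,0]]]'|egrep 'eef|clock'; python3 -c "
from h import *
im=get_image('wrist');cv2.imwrite('pics/w7.png',im)"
```

```text
eef_pos: [516.1, 154.6, 43.2]
force: [-0.5, -0.0, 0.5]
width: 50.0
gripper_force: 0.0
eef_pos: [518.2, 155.3, 217.8]
force: [0.6, 0.5, 0.3]
width: 50.2
gripper_force: 0.0
clock: 33.37
eef_pos: [515.0, 154.2, 211.5]
```

View pics/w7.png

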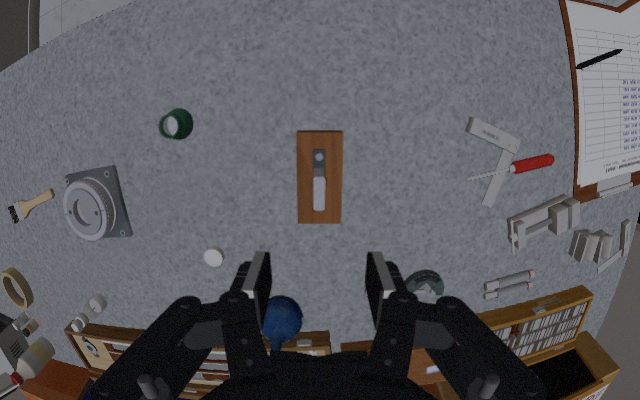

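The picture shows the spanner upright in its stand at (319,180). The cell at (93,205), loupe, cap, brush and blower are undisturbed. I'll hand the job in.

```bash
python3 -c "
from cell import order
print(order.finish_job())"
```

```text
the job is handed in; nothing more can be done
None
```

I turned the ring until it bore on the glass and tightened it to about 0.4 N m (measured 0.39–0.43). The spanner is back upright in its stand and released, the other things look undisturbed in the last picture, and I handed the job in at about 33 s, with no verdict returned.

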